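# Spin-test two cart wheels and set the binding one aside

### The arm

A 6-joint arm with a two-finger parallel gripper is mounted at the origin on the work surface. World frame = base frame: x ahead of the robot, y to its left, z up, the work surface at z = 0. Lengths are in m, angles in rad, forces in N, time in s.
With the tool pointing down it reaches from about 0.15 to 0.775 m from the base axis. Payload 6.1 kg.
Tool frame: the origin (TCP) lies on the centre line of the jaws, within the pads' length; the fingertips stand ahead of it and the grasp point (between the pads) is the TCP (robot.tip_reach is the z of the fingertips in the tool frame, in m); z points along the fingers, y is the line along which they close (so a half turn about z gives the same grasp; the last joint's range is limited). The gripper opens to 85 mm and grips with 20 to 120 N. Pads are 22 mm wide; open, the fingers measure 114 mm over their backs; the gripper's body (76 mm by 85 mm) begins 54 mm behind the grasp point. The pads swing forward as they close: fully open they stand 13 mm farther back than shut.
Start: joints at [-1.151, 0.126, -0.04, 1.405, 0, 1.571], TCP at [0.214, -0.479, 0.25] pointing down, gripper open.
Joint ranges: [-2.72, 2.72], [-0.95, 1.95], [-1.27, 1.35], [-1.78, 2.02], [-1.46, 1.47], [-3.14, 3.14]. Speed limits (rad/s): [2.39, 2.39, 3.01, 3.14, 3.14, 3.14].

### API

Orientations are given as [roll, pitch, yaw] about the fixed x, y, z axes, in that order (R = Rz(yaw) Ry(pitch) Rx(roll)).
In Python, from station import robot, viewer gives the robot as it stands. The module is installed in compiled form; this text tells all that it offers.
- The arm moves only by the shell command python3 -m inch 'ROWS' [FORCE]. ROWS is a JSON object of lists of equal length, an entry for each row: "grip": the closure in counts, from 0 (fully open) to 255 (shut); "linear": the shift along the tool's x, y, z normalised to -1 to 1, where 1 is 10 cm, a list of three; "twist": the turn, a rotation vector about the tool's x, y, z normalised to -1 to 1, where 1 is 180 degrees, a list of three. In form: {"grip": [grip, ...], "linear": [[tx, ty, tz], ...], "twist": [[ax, ay, az], ...]}. A call has 1 to 20 rows; each row shifts and turns the commanded pose from where the row before left it, along the tool's axes as they then stand; what a row does not reach is not made up. A row lasts 1/8 s, in which the tool goes at most 62.5 mm and 10.7 degrees, less where a joint would pass 70% of its speed; a pose out of reach is approached as far as the arm can. A call with a number of a shift or a turn outside -1 to 1 is refused whole. A call with a gripper value outside its range is refused whole. The fingers move at their own pace and stop on an object; FORCE is the grip in N (left out, the last holds). Time passes only in rows, so rows that do not move let the fingers close. It gives the time, the measured TCP pose, the force, the opening and the grip force at its end, in the units of the state.
- robot.state(): the state, without advancing time (a new reading comes with each control period).
- viewer.snapshot(name): name is "side" or "top" or "wrist"; returns a dict with "color" (420x560x3 uint8, red, green, blue), "z_map" (420x560 float32, m along the optical axis (not along the pixel's ray), 0 where there is no reading), "intrinsics" (3x3 intrinsics, pixels), "world_from_camera" (4x4, takes a point from camera to world coordinates). Camera axes: x right, y down, z forward; pixel columns grow to the right and rows downward; lengths in m; the calibration is good to about 2 mm. The wrist camera is an equidistant fisheye: a pixel r from the principal point sees the ray r / f radians off the axis. A picture is of the moment at which its call begins.
- robot.job_done(): hands the job in; it is judged then, once.
The state is a dict: "time_s": time; "q": joint angles; "joint_vel": joint speeds; "effort": joint torques, N m; "tcp_pos": TCP position; "eef_rot": TCP orientation; "contact_force": force on the tool from outside, world axes, zero at the start; "wrist_torque": the same for the moment, N m; "gripper_width": finger opening in m; "gripper_force": force on a finger pad.
Only numpy, scipy, OpenCV 4.12 (cv2) and the standard library are available. Lean on these libraries where they do the work, as an engineer would, in place of code of your own. Each camera call takes 0.05 s, during which the arm holds its last target. There are 200 camera calls.

### The job

Hot glue has got into the bearing of one of these two model-cart wheels. Spin each wheel by its red peg to feel which one runs free and which one binds, then lift the binding unit by its post and stand it upright in the blue repair tray. Leave the free-running unit standing on the bench where it is, without lifting it.

Things in the scene. Friction and masses are not known exactly. Their poses are not given: they have to be found in the camera images.
- post_a (a point): wheel unit a, loose, 0.65 kg: wooden block 100 x 100 x 25 mm high with a fixed upright axle post, 20 mm diameter, top 115 mm above the underside; round it, 30 to 52 mm up, runs a wheel 130 mm across (black tyre, yellow face). This point: on the post's axis 98 mm above the underside, a good height to grip the post, clear of the peg; z up, x towards the peg at wheel_a = 0
- wheel_a (a joint): turn of unit a's wheel, rad, 0 at start, counter-clockwise from above positive, no end stops; its red peg (12 mm thick, 54 mm from the axis, top 74 mm above the underside) stands at this angle from the x axis of post_a. Pushed at about 0.1 m/s and let go, a free wheel coasts on for over a second; a binding one (drag about 1 N at the peg) stops at once
- post_b (a point): wheel unit b, loose, 0.65 kg: wooden block 100 x 100 x 25 mm high with a fixed upright axle post, 20 mm diameter, top 115 mm above the underside; round it, 30 to 52 mm up, runs a wheel 130 mm across (black tyre, yellow face). This point: on the post's axis 98 mm above the underside, a good height to grip the post, clear of the peg; z up, x towards the peg at wheel_b = 0
- wheel_b (a joint): turn of unit b's wheel, rad, 0 at start, counter-clockwise from above positive, no end stops; its red peg (12 mm thick, 54 mm from the axis, top 74 mm above the underside) stands at this angle from the x axis of post_b. Pushed at about 0.1 m/s and let go, a free wheel coasts on for over a second; a binding one (drag about 1 N at the peg) stops at once
- tray: blue open repair tray, 220 x 220 mm and 40 mm high, fixed to the bench, walls and floor 5 mm thick; origin at the centre of its underside, x and y along its sides, z up
There are look-alikes about, which are no part of the job. What is shaped like the part that bears post_a but pink or turquoise is not meant.

How it is judged:
By the outcome, as a careful person would: the job done as asked, in the order asked, and still so for the second after the job is handed in, with the robot touching nothing.
It also fails if it takes over 64 s, if anything falls off the work surface, if the arm or the gripper's body presses on something with over 40 N, if the wrist force passes 120 N, or if a joint passes its speed limit or range.

## Working session

There is one attempt and no reset: what is moved stays moved. The work goes in short steps, Python scripts to look and compute and a shell command to move; the robot and the scene stay as the last step left them, time stands still between calls to the robot, and variables do not carry over. Pictures are saved under pics/ and viewed, at most 12 in all, crops included, and the job is handed in when it is done.

```bash
mkdir -p pics
cat > h.py <<'E'
import numpy as np, cv2
from station import robot, viewer
def snap(n,f=None):
    s=viewer.snapshot(n)
    if f: cv2.imwrite('pics/'+f,s['color'][:,:,::-1])
    return s
def cloud(s):
    K=s['intrinsics'];T=s['world_from_camera'];z=s['z_map']
    v,u=np.mgrid[:z.shape[0],:z.shape[1]]
    P=np.stack([(u-K[0,2])/K[0,0]*z,(v-K[1,2])/K[1,1]*z,z],-1)
    return P@T[:3,:3].T+T[:3,3]
def blobs(s,lo,hi,mina=15):
    h=cv2.cvtColor(s['color'],cv2.COLOR_RGB2HSV)
    m=cv2.inRange(h,lo,hi)
    if lo[0]==0: m|=cv2.inRange(h,(172,lo[1],lo[2]),(180,255,255))
    n,l,st,c=cv2.connectedComponentsWithStats(m)
    return [(l==i,st[i],c[i]) for i in range(1,n) if st[i,4]>=mina]
def show(n,cols=dict(red=((0,150,80),(8,255,255)),yellow=((20,120,80),(35,255,255)),blue=((100,120,50),(130,255,255)))):
    s=snap(n);P=cloud(s)
    for k,(lo,hi) in cols.items():
        for m,st,c in blobs(s,lo,hi):
            q=P[m&(s['z_map']>0)]
            if len(q): print(n,k,c.round(),st[4],'med',np.median(q,0).round(3),'min',q.min(0).round(3),'max',q.max(0).round(3))
    return s
E
python3 - <<'E'
from h import *
for n in('top','side'):
    s=show(n);cv2.imwrite(f'pics/{n}0.png',s['color'][:,:,::-1])
a=cv2.imread('pics/top0.png');b=cv2.imread('pics/side0.png')
cv2.imwrite('pics/both0.png',cv2.resize(np.vstack([a,b]),(448,600))if 0 else np.hstack([cv2.resize(a,(400,300)),cv2.resize(b,(400,300))]))
print(robot.state(),robot.tip_reach)
E
```

```text
top red [362.  76.] 434 med [ 0.794 -0.314  0.083] min [ 0.77  -0.365 -0.003] max [ 0.85  -0.287  0.094]
top red [403. 129.] 23 med [ 0.642 -0.435  0.07 ] min [ 0.637 -0.447  0.049] max [ 0.649 -0.429  0.079]
top red [436. 198.] 284 med [ 0.447 -0.548  0.023] min [ 0.424 -0.606 -0.003] max [ 0.473 -0.497  0.033]
top yellow [417.  39.] 94 med [ 0.886 -0.461  0.114] min [ 0.865 -0.759 -0.749] max [ 1.299 -0.439  0.213]
top yellow [228.  61.] 47 med [0.855 0.084 0.027] min [0.843 0.07  0.014] max [0.865 0.096 0.034]
top yellow [261. 172.] 880 med [ 0.513 -0.023  0.053] min [ 0.459 -0.076  0.044] max [0.57  0.034 0.119]
top yellow [340. 174.] 884 med [ 0.51  -0.257  0.053] min [ 0.456 -0.312  0.042] max [ 0.566 -0.202  0.121]
top yellow [224. 222.] 193 med [0.364 0.09  0.007] min [ 0.331  0.011 -0.009] max [0.4   0.17  0.016]
top blue [411.  49.] 45 med [ 0.858 -0.445  0.128] min [ 0.842 -0.473  0.005] max [ 0.891 -0.438  0.202]
top blue [205.  86.] 1213 med [0.781 0.149 0.033] min [0.675 0.087 0.006] max [0.862 0.226 0.044]
top blue [127. 112.] 92 med [0.7   0.399 0.001] min [ 0.683  0.
[... 1708 characters left out ...]
4]
{'time_s': 0.1, 'q': array([-1.15100434e+00,  1.26319667e-01, -4.05182626e-02,  1.40540783e+00,
       -5.57978309e-06,  1.57076533e+00]), 'joint_vel': array([ 0.000439  , -0.00067746,  0.00132545, -0.00124741,  0.00012902,
       -0.00060033]), 'effort': array([ 3.43186684e-04, -4.36907244e+01,  3.53603804e+01,  1.37095089e-02,
       -4.81747156e-05,  3.85167951e-06]), 'tcp_pos': array([ 0.2138305 , -0.47909733,  0.24960118]), 'eef_rot': array([-3.14014322e+00,  5.53484421e-06,  4.19822991e-01]), 'contact_force': array([-0.07549123, -0.22002371,  0.59903205]), 'wrist_torque': array([-0.00197087,  0.01876578,  0.00359302]), 'gripper_force': 0.0, 'gripper_width': 0.0855617411408181} 0.019
```

View pics/top0.png

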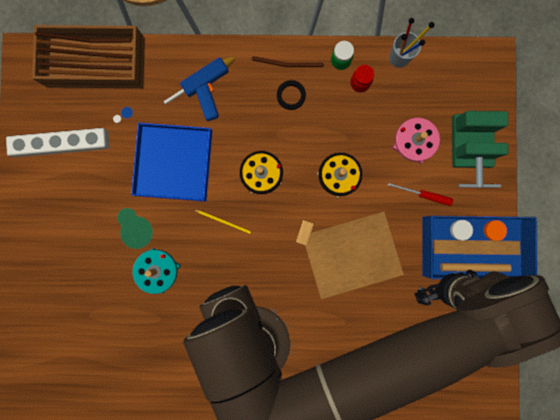

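View pics/side0.png

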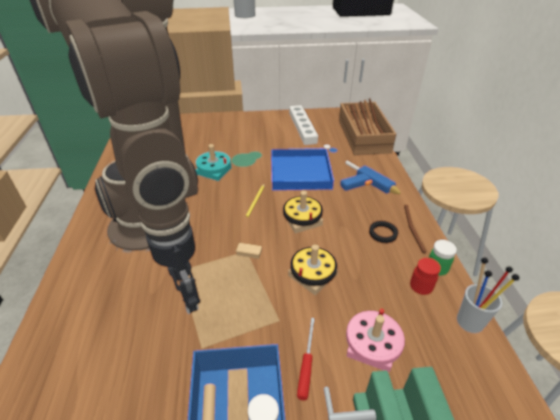

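The top view shows two yellow-faced wheels, at about (261,172) and (340,174). The empty blue tray is at (171,161). The pink and turquoise units are decoys. Next I'll locate the posts, the pegs and the tray more precisely.

Run:
```python
from h import *
for n in('top','side'):
    s=snap(n);P=cloud(s)
    h=cv2.cvtColor(s['color'],cv2.COLOR_RGB2HSV)
    for c in((.513,-.023),(.510,-.257)):
        near=(np.hypot(P[...,0]-c[0],P[...,1]-c[1])<.075)&(s['z_map']>0)
        q=P[near&(P[...,2]>.085)]; t=P[near&(P[...,2]>.108)]
        w=P[near&(P[...,2]>.042)&(P[...,2]<.058)]
        print(n,c,'post',np.median(q,0).round(4),len(q),'top',np.mean(t,0).round(4),len(t),'wheel',((w.min(0)+w.max(0))/2).round(4))
        red=near&((h[...,0]<9)|(h[...,0]>172))&(h[...,1]>130)&(h[...,2]>60)
        v,u=np.nonzero(red)
        # ray to z=.074 plane
        K=s['intrinsics'];T=s['world_from_camera']
        if len(u):
            print('  red px',u.mean(),v.mean(),len(u),P[red].mean(0).round(3), P[red].max(0).round(3))
            d=T[:3,:3]@np.array([(u.mean()-K[0,2])/K[0,0],(v.mean()-K[1,2])/K[1,1],1]);o=T[:3,3]
            print('  @.068',(o+d*(.068-o[2])/d[2]).round(4))
    b=cv2.inRange(h,(100,120,50),(130,255,255))>0
    m=b&(np.hypot(P[...,0]-.546,P[...,1]-.255)<.17)&(P[...,2]<.06)
    r=cv2.minAreaRect(P[m][:,:2].astype(np.float32));print('tray',r)
s=snap('top')
cv2.imwrite('pics/crop1.png',cv2.resize(s['color'][130:220,110:380,::-1],(780,260),interpolation=cv2.INTER_CUBIC))
```

```text
top (0.513, -0.023) post [ 0.5132 -0.0204  0.1131] 47 top [ 0.5138 -0.0207  0.1147] 39 wheel [ 0.5148 -0.0209  0.0502]
  red px 278.5 165.5 12 [ 0.53  -0.075  0.07 ] [ 0.534 -0.07   0.08 ]
  @.068 [ 0.5303 -0.0745  0.068 ]
top (0.51, -0.257) post [ 0.5107 -0.2542  0.1136] 49 top [ 0.5112 -0.2547  0.1148] 40 wheel [ 0.5115 -0.2549  0.0504]
  red px 353.4 187.4 15 [ 0.469 -0.294  0.066] [ 0.474 -0.288  0.081]
  @.068 [ 0.4689 -0.2934  0.068 ]
tray ((0.5592710971832275, 0.2531525790691376), (0.2288094013929367, 0.24870261549949646), 86.38212585449219)
side (0.513, -0.023) post [ 0.5122 -0.0268  0.1054] 65 top [ 0.5131 -0.0253  0.1137] 29 wheel [ 0.5133 -0.0238  0.0501]
  red px 310.25 217.0 8 [ 0.529 -0.078  0.061] [ 0.532 -0.073  0.072]
  @.068 [ 0.5272 -0.0862  0.068 ]
side (0.51, -0.257) post [ 0.5096 -0.2617  0.1064] 91 top [ 0.5108 -0.2585  0.1138] 42 wheel [ 0.5104 -0.2564  0.05  ]
  red px 299.7692307692308 272.2307692307692 13 [ 0.467 -0.296  0.063] [ 0.47  -0.293  0.076]
  @.068 [ 0.4666 -0.2997  0.068 ]
tray ((0.5437859296798706, 0.25027996301651), (0.23121821880340576, 0.21403230726718903), 86.02274322509766)
```

View pics/crop1.png

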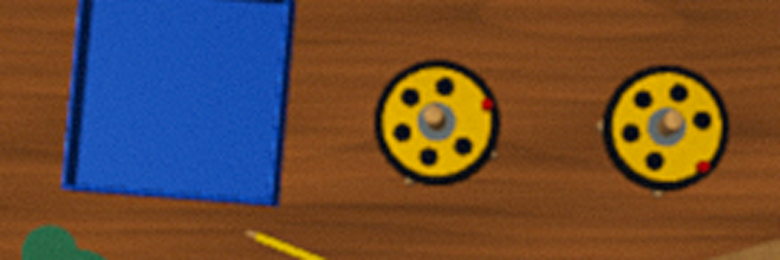

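Unit L is at (0.5135,-0.0225) with its peg at about -71°. Unit R is at (0.511,-0.2565) with its peg at about -139°. The tray is at about (0.545,0.253), yaw about -4°. I'll go to R first with the gripper shut.

```bash
python3 -m inch '{"grip":[255,255,255,255,255,255,255,255,255,255,255],"linear":[[0,0,0],[0,0,0],[0.4,-0.014,0.17],[0.4,-0.014,0.17],[0.4,-0.014,0.17],[0.4,-0.014,0.17],[0.4,-0.014,0.17],[0.4,-0.014,0.17],[0.4,-0.014,0.17],[0.42,-0.014,0.17],[0,0,0]],"twist":[[0,0,-0.0446],[0,0,-0.0446],[0,0,0],[0,0,0],[0,0,0],[0,0,0],[0,0,0],[0,0,0],[0,0,0],[0,0,0],[0,0,0]]}' 30; python3 -c "
from h import *
print(robot.tip_reach);snap('wrist','w1.png');show('top')"
```

```text
time_s: 1.62
tcp_pos: [0.4538, -0.2613, 0.1127]
eef_rot: [-3.139, 0.001, 0.704]
contact_force: [0.4, -0.4, 0.4]
gripper_width: -0.0002
gripper_force: 0.0
0.019
top red [408.  29.] 17 med [ 0.906 -0.43   0.152] min [ 0.901 -0.435  0.126] max [ 0.912 -0.427  0.167]
top red [362.  76.] 452 med [ 0.793 -0.314  0.083] min [ 0.769 -0.364 -0.006] max [ 0.85  -0.287  0.093]
top red [403. 129.] 23 med [ 0.642 -0.436  0.07 ] min [ 0.637 -0.448  0.049] max [ 0.649 -0.429  0.077]
top red [436. 198.] 284 med [ 0.447 -0.549  0.023] min [ 0.424 -0.607 -0.005] max [ 0.471 -0.498  0.033]
top yellow [417.  39.] 94 med [ 0.886 -0.462  0.113] min [ 0.867 -0.76  -0.758] max [ 1.3   -0.44   0.209]
top yellow [228.  61.] 47 med [0.856 0.084 0.027] min [0.843 0.07  0.019] max [0.866 0.097 0.035]
top yellow [261. 172.] 882 med [ 0.513 -0.023  0.053] min [ 0.459 -0.076  0.044] max [0.569 0.034 0.116]
top yellow [332. 170.] 436 med [ 0.521 -0.229  0.053] min [ 0.422 -0.273  0.044] max [ 0.567 -0.189  0.559]
top yellow [224. 222.] 190 med [0.365 0.089 0.008] min [ 0.331  0.01  -0.006] max [0.399 0.17  0.016]
top blue [411.  49.] 45 med [ 0.857 -0.445  0.129] min [ 0.841 -0.473  0.002] max [ 0.892 -0.438  0.204]
top blue [205.  86.] 1221 med [0.782 0.149 0.033] min [0.674 0.087 0.006] max [0.862 0.226 0.045]
top blue [127. 112.] 92 med [0.7   0.399 0.002] min [ 0.683  0.383 -0.005] max [0.715 0.414 0.01 ]
top blue [171. 161.] 5471 med [0.546 0.254 0.006] min [ 0.428  0.134 -0.007] max [0.659 0.377 0.05 ]
top blue [481. 248.] 4408 med [ 0.283 -0.687  0.011] min [ 0.127 -1.252 -0.755] max [ 0.402 -0.506  0.097]
```

View pics/w1.png

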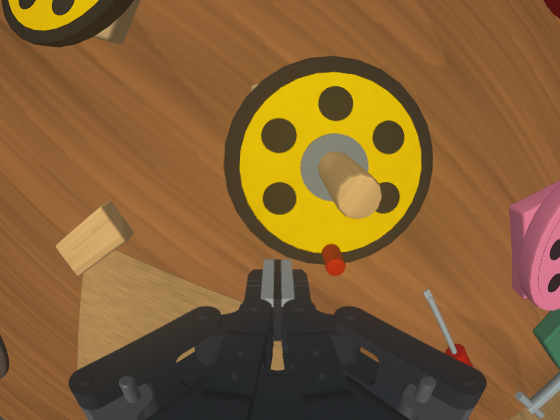

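The wrist view shows the red peg at (333,260), to the right of the shut fingertips at (277,265). Lower now, then push along +y.

```bash
python3 -m inch '{"grip":[255,255,255,255,255,255,255],"linear":[[0,0,0.14],[0,0,0.13],[0,0.125,0],[0,0.125,0],[0,0.125,0],[0,0.125,0],[0,0,0]],"twist":[[0,0,0],[0,0,0],[0,0,0],[0,0,0],[0,0,0],[0,0,0],[0,0,0]]}'; python3 -c "
from h import *
I=[]
for i in range(8):
    s=snap('wrist'); print([(c.round(),st[4]) for m,st,c in blobs(s,(0,150,80),(8,255,255)) if abs(c[0]-330)<130 and c[1]<300]);I.append(s['color'][40:330,180:480,::-1])
cv2.imwrite('pics/w2.png',np.hstack([cv2.resize(I[0],(400,387)),cv2.resize(I[-1],(400,387))]))
"
```

```text
time_s: 2.6
tcp_pos: [0.4862, -0.3027, 0.0874]
eef_rot: [3.141, 0.0, 0.7]
contact_force: [-0.1, -0.5, 1.1]
gripper_width: -0.0001
gripper_force: 0.0
[(array([306., 265.]), np.int32(341))]
[(array([307., 265.]), np.int32(367))]
[(array([308., 265.]), np.int32(388))]
[(array([309., 265.]), np.int32(389))]
[(array([309., 265.]), np.int32(392))]
[(array([309., 265.]), np.int32(388))]
[(array([309., 265.]), np.int32(397))]
[(array([309., 265.]), np.int32(384))]
```

View pics/w2.png

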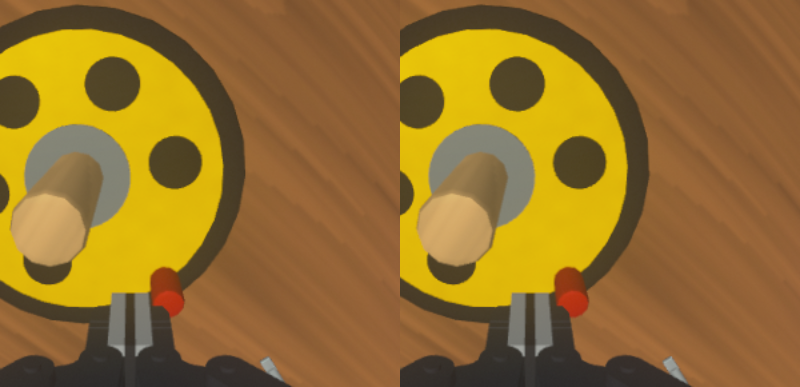

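Unit R's peg is still against the finger and the picture doesn't change over 0.4 s, so R stopped at once and binds. Next is L.

```bash
python3 -m inch '{"grip":[255,255,255,255,255,255,255,255,255,255,255,255,255,255],"linear":[[0,-0.2,0],[0,0,-0.5],[0,0,-0.5],[0,0,0],[0,0,0],[0,0,0],[0.185,-0.38,0],[0.185,-0.38,0],[0.185,-0.38,0],[0.185,-0.38,0],[0.185,-0.38,0],[0,0,0.4],[0,0,0.4],[0,0,0]],"twist":[[0,0,0],[0,0,0],[0,0,0],[0,0,0.04],[0,0,0.04],[0,0,0.0394],[0,0,0],[0,0,0],[0,0,0],[0,0,0],[0,0,0],[0,0,0],[0,0,0],[0,0,0]]}'; python3 -c "
from h import *
s=snap('wrist','w3.png')"
```

```text
time_s: 4.75
tcp_pos: [0.497, -0.0762, 0.1048]
eef_rot: [-3.139, 0.005, 0.325]
contact_force: [-0.4, -0.6, 1.1]
gripper_width: 0.0002
gripper_force: 0.0
```

View pics/w3.png

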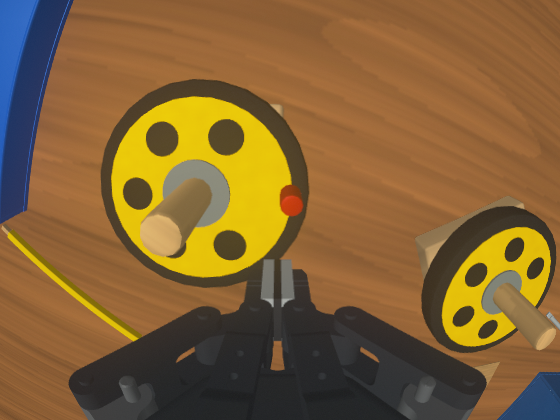

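The peg is at (291,200), straight ahead of the fingertips at (277,262), within their width. Lower and push along +x.

```bash
python3 -m inch '{"grip":[255,255,255,255,255,255],"linear":[[0,0,0.18],[0.125,0,0],[0.125,0,0],[0.125,0,0],[0.125,0,0],[0,0,0]],"twist":[[0,0,0],[0,0,0],[0,0,0],[0,0,0],[0,0,0],[0,0,0]]}'; python3 -c "
from h import *
I=[]
for i in range(10):
    s=snap('wrist'); print([(c.round(),st[4]) for m,st,c in blobs(s,(0,150,80),(8,255,255)) if c[0]<340 and c[1]<300]);I.append(s['color'][60:300,80:340,::-1])
cv2.imwrite('pics/w4.png',np.hstack([cv2.resize(I[0],(400,370)),cv2.resize(I[-1],(400,370))]))
"
```

```text
time_s: 5.55
tcp_pos: [0.5478, -0.0604, 0.0893]
eef_rot: [3.141, -0.0, 0.326]
contact_force: [-0.1, -0.5, -0.6]
gripper_width: 0.0002
gripper_force: 0.0
[(array([217., 219.]), np.int32(307))]
[(array([204., 213.]), np.int32(259))]
[(array([197., 192.]), np.int32(21)), (array([192., 210.]), np.int32(280))]
[(array([180., 208.]), np.int32(297))]
[(array([174., 191.]), np.int32(25)), (array([169., 208.]), np.int32(315))]
[(array([159., 208.]), np.int32(358))]
[(array([156., 194.]), np.int32(26)), (array([149., 212.]), np.int32(335))]
[(array([141., 214.]), np.int32(349))]
[(array([133., 217.]), np.int32(346))]
[(array([126., 221.]), np.int32(340))]
```

View pics/w4.png

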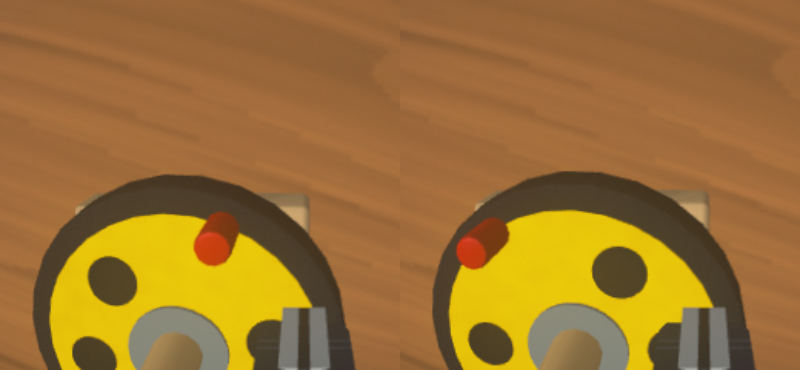

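L coasts freely: the peg moved steadily from (217,219) to (126,221) over 0.5 s with no contact. So R is the binding unit. I'll rise, open and move over R.

```bash
python3 -m inch '{"grip":[255,255,255,0,0,0,0,0,0],"linear":[[0,0,-0.4],[0,0,-0.5],[0,0,-0.2],[-0.2,0.35,0],[-0.2,0.35,0],[-0.2,0.35,0],[-0.2,0.35,0],[-0.17,0.34,0],[0,0,0]],"twist":[[0,0,0],[0,0,0],[0,0,0],[0,0,0],[0,0,0],[0,0,0],[0,0,0],[0,0,0],[0,0,0]]}'
python3 - <<'E'
from h import *
st=robot.state();print(st['tcp_pos'],st['eef_rot'])
for n in('top','side'):
    s=snap(n);P=cloud(s)
    near=(np.hypot(P[...,0]-.511,P[...,1]+.2565)<.09)&(s['z_map']>0)
    t=P[near&(P[...,2]>.105)&(P[...,2]<.118)];w=P[near&(P[...,2]>.042)&(P[...,2]<.058)]
    print(n,len(t),t.mean(0) if len(t) else 0,((w.min(0)+w.max(0))/2).round(4) if len(w) else 0,w.min(0),w.max(0))
snap('wrist','w5.png')
E
```

```text
time_s: 7.18
tcp_pos: [0.5098, -0.2588, 0.1991]
eef_rot: [3.141, 0.0, 0.321]
contact_force: [0.7, 1.2, -0.1]
gripper_width: 0.0852
gripper_force: 0.0
[ 0.50977799 -0.25876922  0.19909678] [3.14144548e+00 1.60427305e-04 3.21295322e-01]
top 0 0 [ 0.5261 -0.2204  0.0504] [ 0.47700299 -0.24983515  0.04286074] [ 0.57518884 -0.19094077  0.05789801]
side 45 [ 0.51029256 -0.25960002  0.11280801] [ 0.5103 -0.2575  0.0499] [ 0.44582504 -0.32239229  0.04206812] [ 0.57483891 -0.1926508   0.05768412]
```

View pics/w5.png

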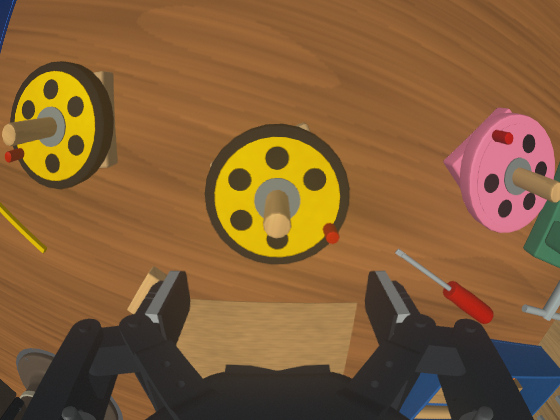

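The post at (277,225) is centred between the open fingers. Descend and grip.

```bash
python3 -m inch '{"grip":[0,0,0,0,255,255,255,255,255,255],"linear":[[0.01,-0.015,0.4],[0,0,0.4],[0,0,0.19],[0,0,0],[0,0,0],[0,0,0],[0,0,0],[0,0,0],[0,0,0],[0,0,0]],"twist":[[0,0,0],[0,0,0],[0,0,0],[0,0,0],[0,0,0],[0,0,0],[0,0,0],[0,0,0],[0,0,0],[0,0,0]]}' 70
```

```text
time_s: 8.57
tcp_pos: [0.5114, -0.2554, 0.101]
eef_rot: [3.14, -0.001, 0.325]
contact_force: [0.5, -2.5, 3.6]
gripper_width: 0.0181
gripper_force: 68.4
```

```bash
python3 -m inch '{"grip":[255,255,255,255,255,255,255],"linear":[[0,0,-0.15],[0,0,-0.3],[0,0,-0.35],[0,0,-0.35],[0,0,-0.35],[0,0,-0.2],[0,0,0]],"twist":[[0,0,0],[0,0,0],[0,0,0],[0,0,0],[0,0,0],[0,0,0],[0,0,0]]}'; python3 -c "
from h import *
s=snap('side','s6.png')"
```

```text
time_s: 9.45
tcp_pos: [0.5109, -0.2548, 0.2713]
eef_rot: [3.141, -0.001, 0.325]
contact_force: [-0.1, -0.0, -7.3]
gripper_width: 0.0183
gripper_force: 69.2
```

View pics/s6.png

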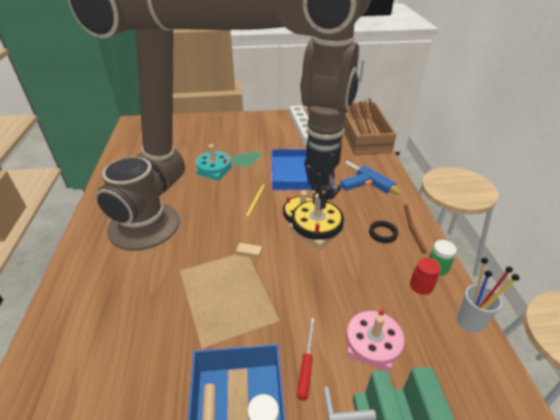

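The unit hangs level in the gripper at (318,217). The wrist force of 7.3 N fits its weight. Carry it over to the tray.

```bash
python3 -m inch '{"grip":[255,255,255,255,255,255,255,255,255,255,255,255,255,255,255,255],"linear":[[0.07,-0.17,0],[0.14,-0.33,0],[0.16,-0.38,0],[0.16,-0.38,0],[0.16,-0.38,0],[0.16,-0.38,0],[0.16,-0.38,0],[0.16,-0.38,0],[0.16,-0.38,0],[0.16,-0.38,0],[0.16,-0.38,0],[0.16,-0.38,0],[0.14,-0.33,0],[0.07,-0.17,0],[0,0,0],[0,0,0]],"twist":[[0,0,0],[0,0,0],[0,0,0],[0,0,0],[0,0,0],[0,0,0],[0,0,0],[0,0,0],[0,0,0],[0,0,0],[0,0,0],[0,0,0],[0,0,0],[0,0,0],[0,0,0],[0,0,0]]}'; python3 -c "
from h import *
s=snap('side');P=cloud(s)
h=cv2.cvtColor(s['color'],cv2.COLOR_RGB2HSV)
b=cv2.inRange(h,(100,120,50),(130,255,255))>0
m=b&(np.hypot(P[...,0]-.546,P[...,1]-.255)<.17)&(P[...,2]<.06)
print(P[m].min(0),P[m].max(0))
y=(P[...,2]>.19)&(P[...,2]<.24)&(cv2.inRange(h,(20,120,80),(35,255,255))>0)
print((P[y].min(0)+P[y].max(0))/2,P[y].min(0),P[y].max(0))"
```

```text
time_s: 11.5
tcp_pos: [0.5593, 0.2315, 0.2707]
eef_rot: [-3.115, 0.001, 0.381]
contact_force: [0.2, -0.3, -5.4]
gripper_width: 0.0183
gripper_force: 69.2
[ 0.43192481  0.12973847 -0.00054805] [0.65629975 0.36981301 0.04449888]
[ 0.69364915 -0.09559316  0.21185125] [ 0.49853082 -0.47609093  0.19031498] [0.88876747 0.2849046  0.23338753]
```

```bash
python3 -c "
from h import *
s=robot.state();print(s['tcp_pos'],s['eef_rot'],s['q'])
from scipy.spatial.transform import Rotation as R
r=R.from_euler('xyz',s['eef_rot']);print(r.inv().apply([.545-s['tcp_pos'][0],.252-s['tcp_pos'][1],0]))
d=(r.inv()*R.from_euler('xyz',[np.pi,0,s['eef_rot'][2]])).as_rotvec()/np.pi;print(d)"
```

```text
[0.55944743 0.23141722 0.27089423] [-3.11535416e+00  8.21144168e-04  3.81099744e-01] [0.38023881 0.28497866 0.20200704 1.48866845 0.02623778 3.14073143]
[-0.00575532 -0.02447114  0.00064696]
[-8.35197155e-03  2.61363311e-04 -3.42908655e-06]
```

Joint 6 is at its limit, which caused a 1.5° tilt. Turn the yaw away from the limit and level out.

```bash
python3 -m inch '{"grip":[255,255,255,255,255],"linear":[[0,0,0],[0,0,0],[0,0,0],[0,0,0],[0,0,0]],"twist":[[-0.008,0,-0.01],[0,0,-0.05],[0,0,-0.05],[0,0,-0.05],[0,0,0]]}'
python3 -c "
from h import *
s=robot.state();print(s['tcp_pos'],s['eef_rot'],s['q'])
from scipy.spatial.transform import Rotation as R
r=R.from_euler('xyz',s['eef_rot']);print(r.inv().apply([.545-s['tcp_pos'][0],.252-s['tcp_pos'][1],0]))
d=(r.inv()*R.from_euler('xyz',[np.pi,0,s['eef_rot'][2]])).as_rotvec()/np.pi;print(d)"
```

```text
time_s: 12.18
tcp_pos: [0.5597, 0.2319, 0.2712]
eef_rot: [-3.141, -0.001, 0.883]
contact_force: [0.0, 0.4, -6.8]
gripper_width: 0.0177
gripper_force: 69.2
[0.55971507 0.23192532 0.27116524] [-3.14105821e+00 -7.91045948e-04  8.83418449e-01] [3.92441483e-01 2.84922022e-01 2.02734151e-01 1.48816284e+00
 8.44281045e-04 2.65061566e+00]
[ 6.17906684e-03 -2.41110930e-02  1.77739877e-05]
[-1.70119197e-04 -2.51797740e-04  6.72860541e-08]
```

```bash
python3 -m inch '{"grip":[255,255,255,255,255,255,255,255,255],"linear":[[0.03,-0.12,0],[0.032,-0.12,0],[0,0,0.3],[0,0,0.4],[0,0,0.4],[0,0,0.25],[0,0,0.15],[0,0,0.08],[0,0,0]],"twist":[[0,0,0],[0,0,0],[0,0,0],[0,0,0],[0,0,0],[0,0,0],[0,0,0],[0,0,0],[0,0,0]]}'
```

```text
time_s: 13.3
tcp_pos: [0.5452, 0.2527, 0.1133]
eef_rot: [-3.141, -0.001, 0.885]
contact_force: [-0.5, -0.2, -5.5]
gripper_width: 0.0183
gripper_force: 69.1
```

```bash
python3 -c "
from h import *
s=snap('side');snap('wrist')
a=cv2.resize(s['color'][80:260,200:420,::-1],(733,600))
cv2.imwrite('pics/s7.png',a)"
```

```text
(no output)
```

View pics/s7.png

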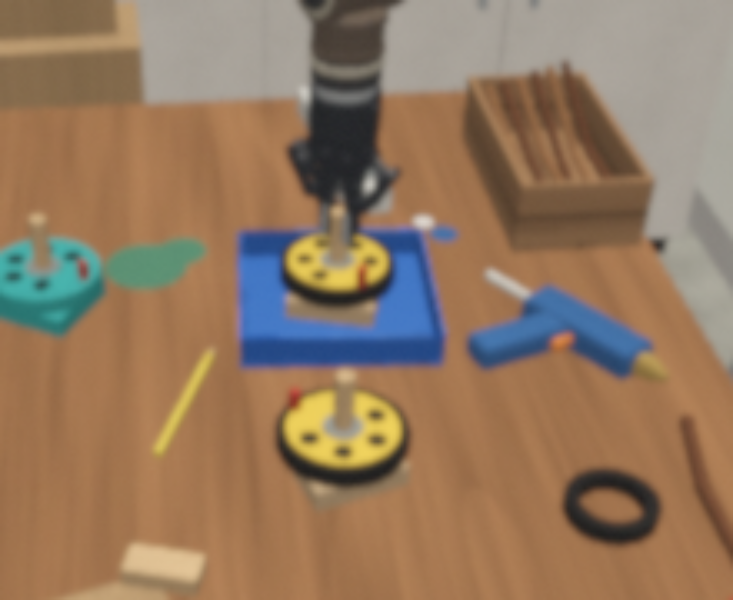

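The unit is inside the tray at (338,275) and clear of the walls. Lower it the last few millimetres.

```bash
python3 -m inch '{"grip":[255,255,255,255],"linear":[[0,0,0.03],[0,0,0.03],[0,0,0.015],[0,0,0]],"twist":[[0,0,0],[0,0,0],[0,0,0],[0,0,0]]}'
```

```text
time_s: 13.9
tcp_pos: [0.5453, 0.2524, 0.106]
eef_rot: [-3.141, -0.001, 0.885]
contact_force: [-0.6, -0.7, -2.7]
gripper_width: 0.0183
gripper_force: 70.0
```

```bash
python3 -m inch '{"grip":[255,255,0,0,0,0,0,0,0,0,0],"linear":[[0,0,0.01],[0,0,0],[0,0,0],[0,0,0],[0,0,0],[0,0,0],[0,0,-0.3],[0,0,-0.4],[0,0,-0.5],[0,0,-0.3],[0,0,0]],"twist":[[0,0,0],[0,0,0],[0,0,0],[0,0,0],[0,0,0],[0,0,0],[0,0,0],[0,0,0],[0,0,0],[0,0,0],[0,0,0]]}'; python3 -c "
from h import *
s=snap('side');P=cloud(s)
for c in((.545,.252),(.5135,-.0225)):
    near=np.hypot(P[...,0]-c[0],P[...,1]-c[1])<.09
    t=P[near&(P[...,2]>.108)&(P[...,2]<.125)];print(t.mean(0),len(t))
cv2.imwrite('pics/s8.png',cv2.resize(s['color'][80:260,200:420,::-1],(733,600)))"
```

```text
time_s: 15.28
tcp_pos: [0.5462, 0.2527, 0.2574]
eef_rot: [3.141, -0.006, 0.885]
contact_force: [0.3, -0.8, 0.2]
gripper_width: 0.0853
gripper_force: 0.0
[0.54401242 0.2480322  0.11587656] 27
[ 0.51312212 -0.02523331  0.11370664] 29
```

View pics/s8.png

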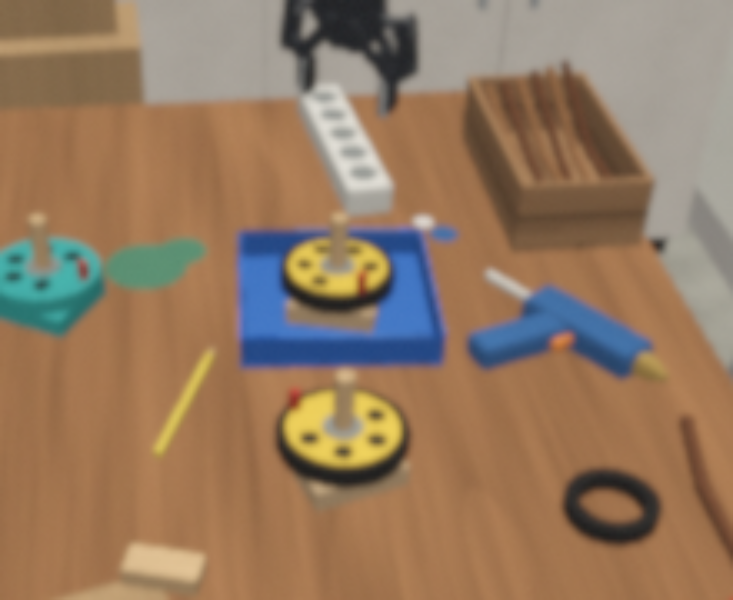

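The binding unit stands upright in the tray at (338,275), the gripper is clear, and the free unit is where it was at (343,430).

```bash
python3 -c "
from station import robot
print(robot.job_done())"
```

```text
the job is handed in; nothing more can be done
None
```

The binding wheel unit (the right-hand one, first found at x 0.51, y -0.26) now stands upright in the blue repair tray, the free-running unit was left on the bench unlifted, and the job was handed in at about 15 s with no verdict shown.

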